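# Fit the access cover of a gear case and hold it down on its seat

## Task

Turn the brass quarter-turn wing on top of the open gear case until it lies along the case, so that the slot in the blue access cover can pass over it. Then fit the cover onto the case, wing through the slot and the two dowels through their holes, press it firmly and fully home against the sprung switch pin and finish while still holding it pressed down flat on its seat, so that I can lock the wing. Leave the other things on the bench where they are.

Things in the scene. Friction and masses are not known exactly. Their poses are not given: they have to be found in the camera images.
- gear_case: Light grey gear case bolted to the bench, open at the top, 90 x 150 mm and 95 mm high. Origin at the middle of its underside, on the bench; y along the 150 mm side toward the blue motor (70 mm in diameter, reaching 142 mm from the origin, all below the case's top), -y toward a short shaft (reaching 104 mm), z up.
- case_seat (a point): Middle of the case's flat top seat, 95 mm above the bench; axes as gear_case. On top stand: the brass fastener wing at y = +53 mm; two steel dowels (8 mm in diameter, 10 mm high, tapered over their top 5 mm) at x = +/-30 mm, y = -62 mm; the red switch pin in the middle.
- fastener_wing (a point): Middle of the brass thumb wing of the quarter-turn fastener, a bar 26 mm long, 9 mm thick, with a rounded top, standing on a neck 9 mm in diameter. This point is on the turning axis, 16 mm above the seat; the wing reaches from 7 to 26 mm above the seat. Its y axis runs along the wing, z up.
- fastener (a joint): Turn of the brass wing, rad, counter-clockwise from above: 0 = wing along the case (y axis of the case), where the cover's slot can pass over it; about 1.57 = wing across the case. Range -0.4 to 1.62, no stop or click at 0. Light friction (0.05 N m), it stays where it is left.
- interlock_pin (a joint): Red sprung switch pin, 8 mm in diameter, in the middle of the seat: 0 = out, standing 6 mm above the seat; 0.006 m = pushed level with the seat, as by a cover fully home. Its spring gives 4 N when out and 9 N when level, more than the cover's weight, so an unheld cover lifts.
- access_cover: Access cover, blue plate 90 x 150 x 5 mm, 0.17 to 0.24 kg, lying loose on the bench right side up. Origin mid-underside; y along the 150 mm side toward the slotted end, z up. Slot 15 (x) by 32 mm (y) at y = +53 mm; two 12 mm holes at x = +/-30, y = -62 mm for the dowels. Fitted, its origin and axes agree with case_seat.
- cover_slot (a point): Middle of the cover's slot, on its upper face. Axes as the cover's.
- cover_handle (a point): Middle of the cover's black bow handle: a round bar 10 mm thick, 60 mm long along the cover's y axis, on a post at each end. This point is on the bar's axis, 34 mm above the cover's underside and over the middle of the cover. Axes as the cover's.
- oil_bottle: Bystander: cream oil bottle with a red nozzle, 39 mm in diameter, 128 mm high, standing near the far right corner of the bench. Origin at the middle of its underside.
- chip_brush: Bystander: flat bench brush, 44 x 168 x 14 mm, lying. Origin at the middle of its underside.
- driver_yellow: Bystander: screwdriver with a yellow handle, 166 mm long, lying. Origin at the middle of its underside.
- screw_tin: Bystander: round white tin, 51 mm in diameter, 42 mm high. Origin at the middle of its underside.
- nipper_blue: Bystander: side cutters with blue grips, 148 mm long, lying. Origin at the middle of its underside.

How it is judged:
By the outcome, as a careful person would: the job done as asked, in the order asked, and still so for the second after the job is handed in, while the arm keeps its last pose, push and grip.
It also fails if it takes over 61 s, if anything falls off the work surface, if the arm or the gripper's body presses on something with over 40 N, if the wrist force passes 120 N, or if a joint passes its speed limit or range.

## Robot

A 6-joint arm with a two-finger parallel gripper is mounted at the origin on the work surface; the furniture and walls round the work are solid. World frame = base frame: x ahead of the robot, y to its left, z up, the work surface at z = 0. Lengths are in m, angles in rad, forces in N, time in s.
With the tool pointing down it reaches from about 0.25 to 0.775 m from the base axis. Payload 4 kg.
Tool frame: the origin (TCP) lies at the very end of the fingers, on their centre line; the grasp point (between the pads) lies hold_point_z behind it (hold_point_z is the distance from the TCP to the grasp point, in m); z points along the fingers, y is the direction in which the jaws open and shut (so a half turn about z gives the same grasp; the last joint's range is limited). The gripper opens to 94 mm and grips with 3 to 60 N. Pads are 16 mm wide; open, the fingers measure 119 mm over their backs; the gripper's body (75 mm by 177 mm) begins 78 mm behind the grasp point.
Start: joints at [-1.428, 0.087, 1.371, -0, 1.684, -0.103], TCP at [0.134, -0.533, 0.206] pointing down, gripper open.
Joint ranges: [-3.1, 3.1], [-0.76, 2.03], [0.27, 2.55], [-1.08, 4.22], [0.17, 2.65], [-2.57, 2.57]. Speed limits (rad/s): [2.79, 2.79, 3.14, 3.14, 3.14, 3.14].

## Interface

Orientations are given as [roll, pitch, yaw] about the fixed x, y, z axes, in that order (R = Rz(yaw) Ry(pitch) Rx(roll)).
In Python, from bench import * gives the robot as it stands.
- The arm moves only by the tool step_arm, never from a script. Its argument "increments" is text: rows parted by semicolons, each of 6 numbers parted by spaces: the shift along the tool's x, y, z in cm, then the turn, a rotation vector about the tool's x, y, z in rad. A call has 1 to 5 rows; each row shifts and turns the commanded pose from where the row before left it, along the tool's axes as they then stand; what a row does not reach is not made up. A row lasts 1/10 s, in which the tool goes at most 50 mm and 8.59 degrees, less where a joint would pass 70% of its speed; a pose out of reach is approached as far as the arm can. A call is refused whole if a number of a shift passes 5 or a number of a turn 0.15, either way. A call with a gripper value outside its range is refused whole. "claw" is the gripper's target within -1 to 1 (shut at 1, half-way at 0, fully open at -1), set as the call begins (left out, the last holds). The fingers move at their own pace and stop on an object; the grip force is fixed at half the most. Time passes only in rows, so rows that do not move let the fingers close. It gives the time, the measured TCP pose, the force and the opening at its end, in the units of the state.
- get_obs(): the state, without advancing time (a new reading comes with each control period).
- snapshot(name): name is "scene" or "top" or "wrist"; returns the picture (384x512x3 uint8, red, green, blue); there is no depth.
- calibration(name): a dict with "camera_matrix" (3x3 intrinsics, pixels), "eye" and "orientation" of the camera in the world; the wrist camera has in their place "tool_from_camera" (4x4, takes a point from camera to tool coordinates, whose origin is the TCP and whose axes are the flange's). Camera axes: x right, y up, looking along -z (the intrinsics and any distortion apply to the point x, -y, -z); pixel columns grow to the right and rows downward; lengths in m; the calibration is good to about 2 mm. A picture is of the moment at which its call begins: read the wrist's pose just before it. calibration takes no time and is no camera call.
- close_job(): hands the job in, once; it reports no verdict.
The state is a dict: "time": time; "joint_positions": joint angles; "qvel": joint speeds; "joint_torque": joint torques, N m; "tool_pos": TCP position; "ee_rot": TCP orientation; "wrist_force": force on the tool from outside, world axes, zero at the start; "wrist_torque": the same for the moment, N m; "width": finger opening in m.
Only numpy, scipy, OpenCV 4.12 (cv2) and the standard library are available. Lean on these libraries where they do the work, as an engineer would, in place of code of your own. Each camera call takes 0.05 s, during which the arm holds its last target. There are 200 camera calls.

## Working session

There is one attempt and no reset: what is moved stays moved. The work goes in short steps, Python scripts to look and compute and a tool call to move; the robot and the scene stay as the last step left them, time stands still between calls to the robot, and variables do not carry over. Pictures are saved under pics/ and viewed, about 8 in all and at most 12, crops included, and the job is handed in when it is done.

Besides the shell and the picture viewer there is one more tool, called after "Call:" by a JSON object that holds its "name" and its "arguments", one argument or row to a line. step_arm: Moves the arm, as the interface text tells. Its arguments: {"type":"object","properties":{"increments":{"type":"string"},"claw":{"type":"number"}},"required":["increments"]}

```bash
mkdir -p pics; ls; python3 - <<'E'
from bench import *
import cv2,numpy as np
o=get_obs();print(o)
for n in("scene","top"):
    c=calibration(n);print(n,c)
    cv2.imwrite(f"pics/{n}0.png",snapshot(n)[:,:,::-1])
print(calibration("wrist"))
a=cv2.imread("pics/scene0.png");b=cv2.imread("pics/top0.png")
cv2.imwrite("pics/both.png",cv2.resize(b,(800,600),interpolation=cv2.INTER_CUBIC))
E
```

```text
pics
{'time': 0.0, 'joint_positions': array([-1.42811652e+00,  8.79576990e-02,  1.37223682e+00, -4.22677891e-06,
        1.68358400e+00, -1.03101262e-01]), 'qvel': array([ 5.16643827e-04,  1.27202948e-03,  2.56834182e-03, -7.14828117e-04,
        7.63159802e-05, -1.44105691e-05]), 'joint_torque': array([ 1.06167739e-03, -3.40173447e+01, -3.02430582e+01,  7.20244506e-02,
        3.29299795e-02, -1.73758367e-04]), 'tool_pos': array([ 0.13373885, -0.53293499,  0.20431154]), 'ee_rot': array([-3.13941797e+00, -2.20786971e-04,  2.45780360e-01]), 'wrist_force': array([-0.78956646,  0.13089082, -0.39707594]), 'wrist_torque': array([-0.02841651,  0.03311256,  0.01289138]), 'width': 0.09402232007336493}
scene {'camera_matrix': array([[385.84854001,   0.        , 259.36583299],
       [  0.        , 385.84854001, 189.34021255],
       [  0.        ,   0.        ,   1.        ]]), 'eye': array([0.04247096, 0.56076562, 0.54842012]), 'orientation': array([ 1.06959929,  0.0216643 , -2.48814414])}
top {'camera_matrix': array([[402.90969928,   0.        , 257.21306684],
       [  0.        , 402.90969928, 192.19569161],
       [  0.        ,   0.        ,   1.        ]]), 'eye': array([ 0.30963126, -0.09386341,  1.15700776]), 'orientation': array([ 0.21609162, -0.00490761, -1.51972189])}
{'camera_matrix': array([[282.6298071 ,   0.        , 258.87270637],
       [  0.        , 282.6298071 , 190.6048742 ],
       [  0.        ,   0.        ,   1.        ]]), 'tool_from_camera': array([[ 3.77758059e-04,  9.59327146e-01,  2.82296447e-01,
         8.29461773e-02],
       [ 9.99999735e-01, -1.86539754e-04, -7.04243044e-04,
        -9.30050701e-04],
       [-6.22939960e-04,  2.82296638e-01, -9.59326962e-01,
        -1.79099890e-01],
       [ 0.00000000e+00,  0.00000000e+00,  0.00000000e+00,
         1.00000000e+00]])}
```

View pics/both.png

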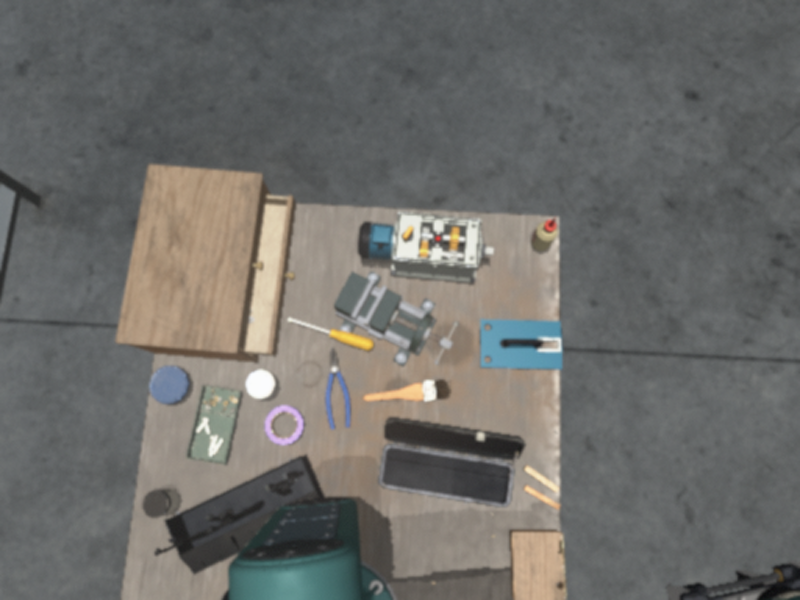

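View pics/scene0.png

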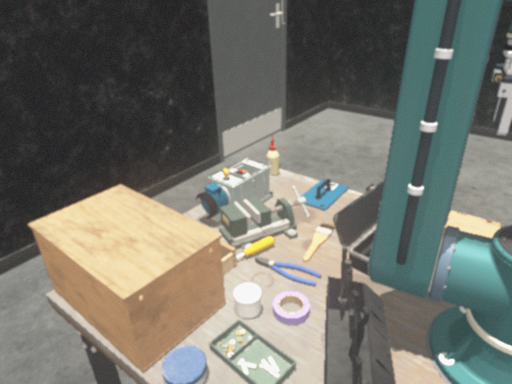

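The top view shows the case at (440,245) with its motor to the left and the wing, oblique, at about (407,232). The cover is at (521,345), with its holes at the left end and the slot at the right end near the bench edge. The cover therefore needs about a half turn. Next I'll measure.

```bash
cat > h.py <<'E'
from bench import *
import cv2,numpy as np
from scipy.spatial.transform import Rotation as R
def cam(n,o=None):
    c=calibration(n);K=np.array(c["camera_matrix"])
    if n=="wrist":
        T=np.array(c["tool_from_camera"]);Rt=R.from_euler("xyz",o["ee_rot"]).as_matrix()
        return K,Rt@T[:3,3]+o["tool_pos"],Rt@T[:3,:3]
    return K,np.array(c["eye"]),R.from_euler("xyz",c["orientation"]).as_matrix()
def ray(C,uv,z):
    K,e,M=C;uv=np.atleast_2d(uv).astype(float)
    d=np.c_[(uv[:,0]-K[0,2])/K[0,0],-(uv[:,1]-K[1,2])/K[1,1],-np.ones(len(uv))]@M.T
    return e+d*((z-e[2])/d[:,2])[:,None]
def proj(C,p):
    K,e,M=C;q=(np.atleast_2d(p)-e)@M
    return np.c_[K[0,2]+K[0,0]*q[:,0]/-q[:,2],K[1,2]-K[1,1]*q[:,1]/-q[:,2]]
def blue(im,lo=(95,90,40),hi=(112,255,255)):
    return cv2.inRange(cv2.cvtColor(im,cv2.COLOR_BGR2HSV),lo,hi)
def wrist(name):
    o=get_obs();im=snapshot("wrist")[:,:,::-1].copy();cv2.imwrite(f"pics/{name}.png",im)
    return im,cam("wrist",o),o
E
python3 - <<'E'
from h import *
im=cv2.imread("pics/top0.png");C=cam("top")
m=blue(im)
for c in cv2.findContours(m,0,2)[0]:
    if cv2.contourArea(c)>60:
        r=cv2.minAreaRect(c);print(r);print(ray(C,cv2.boxPoints(r),.005)[:,:2].round(3).tolist(),ray(C,r[0],.005).round(3))
cv2.imwrite("pics/crop.png",cv2.resize(im[125:245,225:365],None,fx=5,fy=5,interpolation=cv2.INTER_CUBIC))
E
```

```text
((333.5, 220.0), (30.0, 51.0), 90.0)
[[0.532, -0.236], [0.54, -0.384], [0.452, -0.384], [0.445, -0.238]] [[ 0.492 -0.311  0.005]]
((243.01486206054688, 152.8514862060547), (13.134490966796875, 17.214143753051758), 5.710592269897461)
[[0.655, -0.018], [0.709, -0.019], [0.707, -0.059], [0.653, -0.057]] [[ 0.681 -0.038  0.005]]
```

View pics/crop.png

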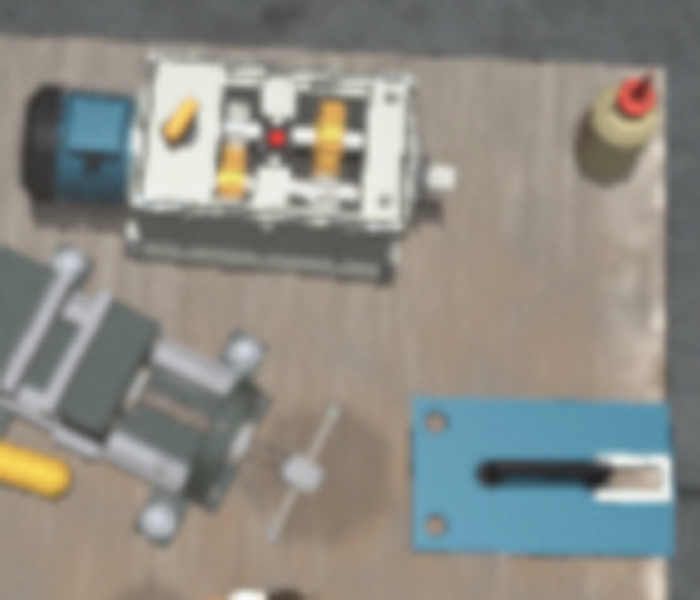

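The crop shows: wing at (181,121) running from (170,140) to (193,102), pin at (277,138), dowels at (391,97) and (384,201). The cover's corners are (413,400) to (674,552), with its handle bar running from (488,473) to (605,473). The slot end is just at the bench edge.

```bash
python3 - <<'E'
from h import *
C=cam("top")
f=lambda p,z:ray(C,(np.array(p)-2)/5+[225,125],z)[:,:2].round(4)
print("corners",f([[150,55],[412,75],[405,228],[135,208]],.095).tolist())
print("pin",f([277,138],.101),"dow",f([[391,97],[384,201]],.105).tolist(),"wing",f([[170,140],[193,102],[181,121]],.12).tolist())
d=f([[391,97],[384,201]],.105)
print("cover corners",f([[413,399],[674,399],[674,553],[413,553]],.005).tolist())
print("handle",f([[488,473],[605,473]],.039).tolist(),"bottle",f([600,150],.05),f([638,97],.11))
o=get_obs();print(o["time"],o["tool_pos"],o["ee_rot"])
E
```

```text
corners [[0.7035, -0.0717], [0.6994, -0.2177], [0.6111, -0.2161], [0.6147, -0.0681]]
pin [[ 0.6569 -0.1439]] dow [[0.6824, -0.2054], [0.6228, -0.2032]] wing [[0.6465, -0.0855], [0.6686, -0.0968], [0.6575, -0.0909]]
cover corners [[0.5338, -0.2337], [0.5417, -0.3856], [0.4518, -0.3853], [0.4441, -0.2359]]
handle [[0.4871, -0.2726], [0.4905, -0.3382]] bottle [[ 0.6762 -0.3321]] [[ 0.6878 -0.3399]]
0.1 [ 0.13372826 -0.53299017  0.20445268] [-3.13966341e+00 -1.67344873e-04  2.45752942e-01]
```

```bash
cat >> h.py <<'E'
def plan(target,yaw,n,o=None,turn=None):
    """rows (cm, rad) taking the tool, pointing down, from where it is to target/yaw in n equal steps"""
    o=o or get_obs();p=np.array(o["tool_pos"]);q=R.from_euler("xyz",o["ee_rot"])
    y0=o["ee_rot"][2];dy=yaw-y0 if turn is None else turn
    d=(np.array(target)-p)/n
    for i in range(n):
        qt=R.from_euler("xyz",[np.pi,0,y0+dy*(i+1)/n])
        r=np.r_[(q.inv().apply(d))*100,(q.inv()*qt).as_rotvec()];q=qt
        print(" ".join(f"{v:.2f}" if k<3 else f"{v:.3f}" for k,v in enumerate(r)),end=";\n" if i%5==4 else "; ")
    print()
E
python3 - <<'E'
from h import *
import bench; print([k for k in dir(bench) if 'hold' in k.lower()])
plan([.64,-.10,.26],2.67,18)
E
```

```text
['hold_point_z']
3.31 -1.65 -0.30 -0.002 -0.000 -0.135; 3.50 -1.19 -0.31 -0.000 0.000 -0.135; 3.63 -0.71 -0.31 0.000 0.000 -0.135; 3.69 -0.21 -0.31 0.000 0.000 -0.135; 3.69 0.28 -0.31 0.000 0.000 -0.135;
3.62 0.78 -0.31 0.000 0.000 -0.135; 3.48 1.26 -0.31 0.000 0.000 -0.135; 3.28 1.71 -0.31 0.000 0.000 -0.135; 3.02 2.14 -0.31 -0.000 0.000 -0.135; 2.71 2.52 -0.31 -0.000 0.000 -0.135;
2.34 2.86 -0.31 0.000 0.000 -0.135; 1.94 3.15 -0.31 0.000 0.000 -0.135; 1.50 3.38 -0.31 0.000 0.000 -0.135; 1.03 3.56 -0.31 -0.000 0.000 -0.135; 0.54 3.66 -0.31 0.000 0.000 -0.135;
0.05 3.70 -0.31 0.000 0.000 -0.135; -0.45 3.67 -0.31 0.000 0.000 -0.135; -0.94 3.58 -0.31 -0.000 0.000 -0.135;
```

Call:
{"name": "step_arm", "arguments": {
  "increments": "3.3 -1.6 -1.5 -0.002 0 -0.135; 3.5 -1.2 -1.5 0 0 -0.135; 3.6 -0.7 -1.5 0 0 -0.135; 3.7 -0.2 -1.0 0 0 -0.135; 3.7 0.3 -0.5 0 0 -0.135",
  "claw": -1
}}

```text
time: 0.6
tool_pos: [0.2753, -0.4129, 0.2663]
ee_rot: [3.139, 0.002, 0.926]
wrist_force: [0.5, -0.5, -0.1]
width: 0.0941
```

Call:
{"name": "step_arm", "arguments": {
  "increments": "3.6 0.8 0 0 0 -0.135; 3.5 1.3 0 0 0 -0.135; 3.3 1.7 0 0 0 -0.135; 3.0 2.1 0 0 0 -0.135; 2.7 2.5 0 0 0 -0.135"
}}

```text
time: 1.1
tool_pos: [0.4153, -0.2922, 0.2647]
ee_rot: [-3.142, 0.001, 1.601]
wrist_force: [0.4, -0.1, 0.3]
width: 0.0942
```

Call:
{"name": "step_arm", "arguments": {
  "increments": "2.3 2.9 0 0 0 -0.135; 1.9 3.2 0 0 0 -0.135; 1.5 3.4 0 0 0 -0.135; 1.0 3.6 0 0 0 -0.135; 0.5 3.7 0 0 0 -0.135"
}}

```text
time: 1.6
tool_pos: [0.5576, -0.1722, 0.2644]
ee_rot: [-3.14, 0.001, 2.277]
wrist_force: [-0.4, -0.4, -0.8]
width: 0.0939
```

Call:
{"name": "step_arm", "arguments": {
  "increments": "0 3.7 0 0 0 -0.135; -0.5 3.7 0 0 0 -0.135; -0.9 3.6 0 0 0 -0.135; 0 0 0 0 0 0; 0 0 0 0 0 0"
}}

```text
time: 2.1
tool_pos: [0.6413, -0.1006, 0.2636]
ee_rot: [-3.139, -0.001, 2.676]
wrist_force: [-0.4, -0.8, 0.5]
width: 0.0942
```

```bash
python3 - <<'E'
from h import *
print(hold_point_z)
im,C,o=wrist("w1");print(o["time"],o["tool_pos"],o["ee_rot"],o["joint_positions"].round(2))
h=cv2.cvtColor(im,cv2.COLOR_BGR2HSV)
x=proj(C,[[.6586,-.0905,.118],[.657,-.1435,.1]]);print(x)
cv2.imwrite("pics/w1b.png",cv2.resize(im,(768,576),interpolation=cv2.INTER_CUBIC))
E
```

```text
0.0188
2.1 [ 0.64132105 -0.10057657  0.26364225] [-3.13894875e+00 -8.56434530e-04  2.67580055e+00] [-0.24  0.31  0.99 -0.    1.84 -1.35]
[[272.4695086  189.04774104]
 [234.06007851 201.87488232]]
```

View pics/w1b.png

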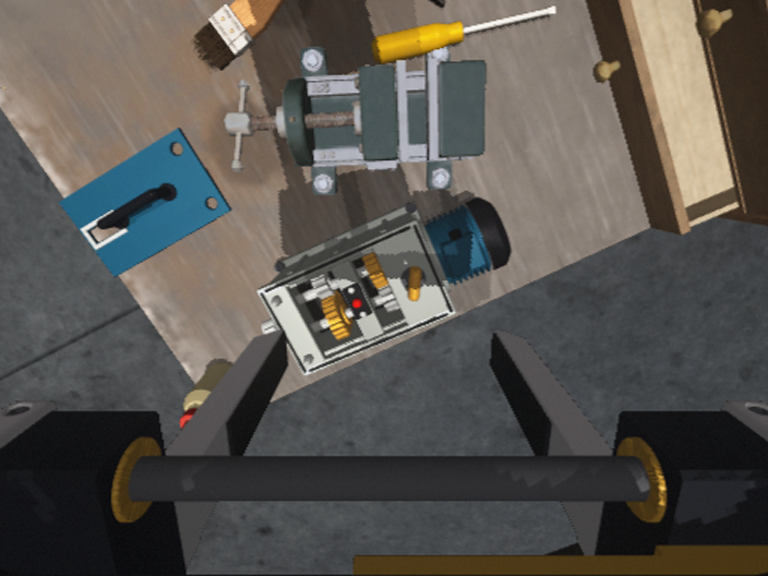

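The wrist view shows the wing at (415,284), standing nearly upright in the image. The pin is at (357,304) and the dowels at (278,300) and (308,358). The cover slot is at (103,233). The case is a few millimetres off the top-camera estimate, so I'll refine with this view.

```bash
cat >> h.py <<'E'
def blob(im,lo,hi,roi):
    x0,y0,x1,y1=[int(v) for v in roi];m=np.zeros(im.shape[:2],np.uint8)
    m[y0:y1,x0:x1]=cv2.inRange(cv2.cvtColor(im[y0:y1,x0:x1],cv2.COLOR_BGR2HSV),lo,hi)
    c=max(cv2.findContours(m,0,2)[0],key=cv2.contourArea)
    M=cv2.moments(m*0+cv2.drawContours(m*0,[c],0,1,-1));(vx,vy,_,_)=cv2.fitLine(c,2,0,.01,.01).ravel()
    return np.array([M["m10"]/M["m00"],M["m01"]/M["m00"]]),cv2.minAreaRect(c),np.array([vx,vy])
E
python3 - <<'E'
from h import *
im=cv2.imread("pics/w1.png");o=get_obs();C=cam("wrist",o);print(o["tool_pos"])
c,r,v=blob(im,(8,110,90),(25,255,255),(265,170,295,205));print(c,r)
p=ray(C,[c-8*v,c+8*v,c],.116);d=p[1]-p[0];print("wing",p[2],"yaw",np.arctan2(-d[0],d[1]))
c,r,v=blob(im,(0,150,90),(6,255,255),(225,190,250,215));print("pin",c,r,ray(C,c,.101))
g=lambda a,z:ray(C,(np.array(a)-.25)/1.5,z)[:,:2].round(4).tolist()
print("dow",g([[278,300],[308,358]],.105),"corn",g([[262,291],[308,372],[452,312],[412,224]],.095))
print("handle",g([[168,190],[103,222]],.039))
E
```

```text
[ 0.64093429 -0.1013288   0.26433171]
[275.9047619  189.29251701] ((275.5, 189.0), (22.0, 7.0), 90.0)
wing [ 0.66126559 -0.08798043  0.116     ] yaw 1.0775547558474765
pin [237.40625 201.84375] ((237.5, 202.0), (6.0, 5.0), 90.0) [[ 0.65853019 -0.14040051  0.101     ]]
dow [[0.6255, -0.1972], [0.6834, -0.2013]] corn [[0.614, -0.2092], [0.699, -0.2124], [0.705, -0.071], [0.6201, -0.0688]]
handle [[0.4978, -0.2593], [0.4945, -0.3321]]
```

```bash
python3 - <<'E'
from h import *
plan([.661,-.088,.165],2.65,4)
E
```

```text
-0.30 0.53 2.48 -0.002 0.000 0.006; -0.29 0.53 2.48 0.000 -0.000 0.006; -0.29 0.53 2.48 -0.000 -0.000 0.006; -0.29 0.53 2.48 0.000 -0.000 0.006;
```

Call:
{"name": "step_arm", "arguments": {
  "increments": "-0.3 0.53 2.5 -0.002 0 0.006; -0.3 0.53 2.5 0 0 0.006; -0.3 0.53 2.5 0 0 0.006; -0.3 0.53 2.4 0 0 0.006; 0 0 0 0 0 0"
}}

```text
time: 2.65
tool_pos: [0.659, -0.0884, 0.1615]
ee_rot: [-3.14, -0.007, 2.65]
wrist_force: [-0.2, -0.5, -0.4]
width: 0.0942
```

```bash
python3 - <<'E'
from h import *
im,C,o=wrist("w2");print(o["tool_pos"],o["ee_rot"])
q=proj(C,[.661,-.088,.116])[0];print(q,proj(C,o["tool_pos"]))
c,r,v=blob(im,(8,110,90),(25,255,255),(q[0]-35,q[1]-35,q[0]+35,q[1]+35));print(c,r)
p=ray(C,[c-8*v,c+8*v,c],.117);d=p[1]-p[0];print("wing",p[2],"yaw",np.arctan2(-d[0],d[1]))
print((R.from_euler("xyz",o["ee_rot"]).inv().apply(p[2]-o["tool_pos"])*100).round(2))
cv2.imwrite("pics/w2b.png",im[100:384,100:420])
E
```

```text
[ 0.6590179  -0.08836209  0.16149231] [-3.13964036 -0.0066137   2.64955684]
[259.4734599  211.69791974] [[257.69090461 232.58510532]]
[261.02447552 211.27972028] ((261.1147766113281, 210.66342163085938), (9.668635368347168, 31.00200843811035), 3.5763344764709473)
wing [ 0.66095715 -0.08649389  0.117     ] yaw 1.0724959766083093
[-0.11  0.26  4.45]
```

View pics/w2b.png

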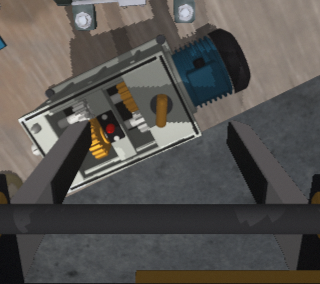

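Call:
{"name": "step_arm", "arguments": {
  "increments": "-0.1 0.25 1.5 0 0.006 0.005; 0 0 1.5 0 0 0; 0 0 1.5 0 0 0; 0 0 1.3 0 0 0; 0 0 0 0 0 0",
  "claw": 0
}}

```text
time: 3.2
tool_pos: [0.662, -0.0855, 0.1044]
ee_rot: [-3.14, -0.01, 2.647]
wrist_force: [0.4, -0.4, 0.0]
width: 0.0575
```

```bash
python3 - <<'E'
from h import *
im,C,o=wrist("w3");print(o["tool_pos"],o["ee_rot"],o["wrist_force"])
q=proj(C,[.661,-.0865,.117])[0]
c,r,v=blob(im,(8,110,90),(25,255,255),(q[0]-40,q[1]-40,q[0]+40,q[1]+40));print(c,r)
p=ray(C,[c-8*v,c+8*v,c],.118);d=p[1]-p[0];print("wing",p[2],"yaw",np.arctan2(-d[0],d[1]))
print((R.from_euler("xyz",o["ee_rot"]).inv().apply(p[2]-o["tool_pos"])*100).round(2))
E
```

```text
[ 0.66197451 -0.08553028  0.10435277] [-3.14040796 -0.01025714  2.64677396] [ 3.62483244e-01 -4.16545452e-01  3.49943667e-04]
[255.72810219 238.24635036] ((255.5, 238.5), (43.0, 13.0), 90.0)
wing [ 0.6594344  -0.08551835  0.118     ] yaw -1.9855736147703258
[ 0.24 -0.12 -1.36]
```

Call:
{"name": "step_arm", "arguments": {
  "increments": "0.2 -0.1 0.4 0 -0.01 0; 0 0 0 0 0 0; 0 0 0 0 0 0; 0 0 0 0 0 0; 0 0 0 0 0 0",
  "claw": 1
}}

```text
time: 3.75
tool_pos: [0.6618, -0.0858, 0.1046]
ee_rot: [3.141, 0.006, 2.647]
wrist_force: [0.5, 0.3, 0.2]
width: 0.0138
```

Call:
{"name": "step_arm", "arguments": {
  "increments": "0 0 0 0 0 0; 0 0 0 0 0 0; 0 0 0 0 0 0"
}}

```text
time: 4.05
tool_pos: [0.6611, -0.0873, 0.1045]
ee_rot: [-3.14, 0.006, 2.646]
wrist_force: [-3.3, -3.8, 2.4]
width: 0.0086
```

Call:
{"name": "step_arm", "arguments": {
  "increments": "0 0 0 0 0 0.14; 0 0 0 0 0 0.14; 0 0 0 0 0 0.14; 0 0 0 0 0 0.14; 0 0 0 0 0 0"
}}

```text
time: 4.55
tool_pos: [0.6614, -0.0869, 0.1045]
ee_rot: [3.139, 0.006, 2.086]
wrist_force: [-2.0, -4.4, 2.7]
width: 0.0091
```

Call:
{"name": "step_arm", "arguments": {
  "increments": "0 0 0 0 0 0.14; 0 0 0 0 0 0.14; 0 0 0 0 0 0.14; 0 0 0 0 0 0.14; 0 0 0 0 0 0"
}}

```text
time: 5.05
tool_pos: [0.6619, -0.0868, 0.1045]
ee_rot: [3.135, 0.003, 1.529]
wrist_force: [-0.9, -4.4, 2.4]
width: 0.0086
```

```bash
python3 - <<'E'
from h import *
im,C,o=wrist("w4");print(o["tool_pos"],o["ee_rot"],o["wrist_force"],o["width"],o["joint_positions"].round(2))
cv2.imwrite("pics/w4b.png",cv2.resize(im,(640,480),interpolation=cv2.INTER_CUBIC))
E
```

```text
[ 0.661899   -0.0867732   0.10446012] [3.1353558  0.00348161 1.52912559] [-0.93298206 -4.44147169  2.41910575] 0.008639092681265443 [-0.21  0.38  1.22 -0.    1.54 -0.17]
```

View pics/w4b.png

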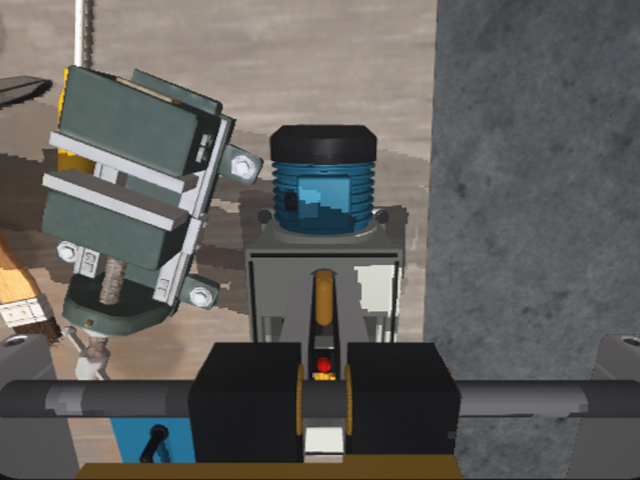

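Call:
{"name": "step_arm", "arguments": {
  "increments": "0 0 0 0 0 0; 0 0 0 0 0 0; 0 0 0 0 0 0; 0 0 -2 0 0 0; 0 0 -3 0 0 0",
  "claw": -1
}}

```text
time: 5.6
tool_pos: [0.6598, -0.0844, 0.151]
ee_rot: [-3.14, -0.0, 1.529]
wrist_force: [0.4, 0.4, -0.3]
width: 0.0452
```

Call:
{"name": "step_arm", "arguments": {
  "increments": "-1 0 -3 0 0 0; -1 0 -3 0 0 0; -1 0 -2 0 0 0; 0 0 0 0 0 0"
}}

```text
time: 6.0
tool_pos: [0.6612, -0.1163, 0.2384]
ee_rot: [3.129, 0.003, 1.527]
wrist_force: [0.3, 0.1, -0.1]
width: 0.077
```

```bash
python3 - <<'E'
from h import *
im,C,o=wrist("w5");print(o["tool_pos"],o["ee_rot"],o["wrist_force"],o["width"])
q=proj(C,[.661,-.087,.117])[0]
c,r,v=blob(im,(8,110,90),(25,255,255),(q[0]-30,q[1]-25,q[0]+30,q[1]+25));print(c,r)
p=ray(C,[c-8*v,c+8*v,c],.117);d=p[1]-p[0];print("wing",p[2],"yaw",np.arctan2(-d[0],d[1]))
q=proj(C,[.6585,-.1404,.101])[0]
c,r,v=blob(im,(0,150,90),(6,255,255),(q[0]-20,q[1]-20,q[0]+20,q[1]+20));print("pin",c,r,ray(C,c,.101))
x,y=q.astype(int);a=max(0,x-100);b=max(0,y-115);print("off",a,b)
cv2.imwrite("pics/w5b.png",cv2.resize(im[b:b+200,a:a+200],(800,800*min(200,384-b)//200),interpolation=cv2.INTER_CUBIC)[:600])
E
```

```text
[ 0.66115174 -0.11625685  0.23839037] [3.12877300e+00 3.01411336e-03 1.52699215e+00] [ 0.25136728  0.10408197 -0.08588802] 0.07704138025679852
[256.52791878 158.        ] ((257.0, 158.0), (24.0, 8.0), 90.0)
wing [ 0.66176004 -0.08524723  0.117     ] yaw -0.10599231325903617
pin [256.63333333 199.63333333] ((256.5, 199.5), (5.0, 5.0), 90.0) [[ 0.65958803 -0.13757541  0.101     ]]
off 155 86
```

View pics/w5b.png

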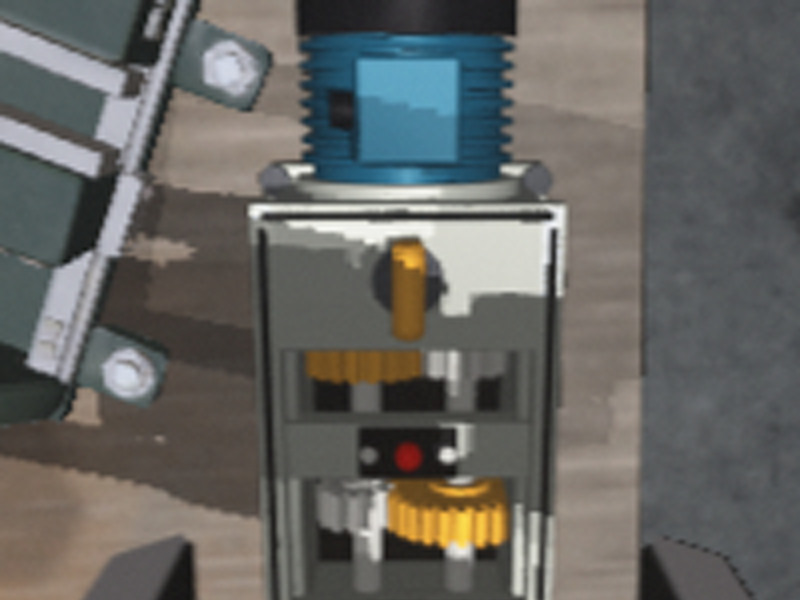

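The picture shows the wing at (408,290) standing vertical in the image, parallel to the case sides. The sides run (250,210) to (265,600) and (563,205) to (548,600), symmetric about column 407. The wing is aligned and the case yaw is about -0.044. Next is the cover.

```bash
python3 - <<'E'
from h import *
plan([.491,-.303,.20],0,22,turn=-3.046)
E
```

```text
-0.89 -0.73 0.16 0.009 0.001 0.138; -0.98 -0.60 0.16 0.000 -0.000 0.138; -1.05 -0.46 0.16 0.000 -0.000 0.138; -1.11 -0.31 0.16 -0.000 -0.000 0.138; -1.14 -0.16 0.16 0.000 -0.000 0.138;
-1.15 0.00 0.16 0.000 -0.000 0.138; -1.14 0.16 0.16 -0.000 -0.000 0.138; -1.10 0.32 0.16 0.000 -0.000 0.138; -1.05 0.46 0.16 0.000 -0.000 0.138; -0.98 0.61 0.16 0.000 -0.000 0.138;
-0.88 0.73 0.16 0.000 -0.000 0.138; -0.77 0.85 0.16 0.000 -0.000 0.138; -0.65 0.95 0.16 0.000 -0.000 0.138; -0.51 1.03 0.16 0.000 -0.000 0.138; -0.37 1.09 0.16 -0.000 -0.000 0.138;
-0.21 1.13 0.16 0.000 -0.000 0.138; -0.05 1.15 0.16 -0.000 -0.000 0.138; 0.11 1.14 0.16 0.000 -0.000 0.138; 0.26 1.12 0.16 -0.000 -0.000 0.138; 0.41 1.07 0.16 0.000 -0.000 0.138;
0.56 1.00 0.16 0.000 -0.000 0.138; 0.69 0.92 0.16 -0.000 -0.000 0.138;
```

Call:
{"name": "step_arm", "arguments": {
  "increments": "-0.9 -0.7 -0.5 0.009 0 0.138; -1 -0.6 -0.5 0 0 0.138; -1 -0.5 -0.5 0 0 0.138; -1.1 -0.3 -0.5 0 0 0.138; -1.1 -0.2 0 0 0 0.138"
}}

```text
time: 6.55
tool_pos: [0.6207, -0.1564, 0.2522]
ee_rot: [-3.136, 0.004, 0.833]
wrist_force: [0.7, -0.7, 0.1]
width: 0.0942
```

Call:
{"name": "step_arm", "arguments": {
  "increments": "-1.2 0 0 0 0 0.138; -1.1 0.2 0 0 0 0.138; -1.1 0.3 0 0 0 0.138; -1 0.5 0 0 0 0.138; -1 0.6 0 0 0 0.138"
}}

```text
time: 7.05
tool_pos: [0.5827, -0.1993, 0.2514]
ee_rot: [-3.139, 0.007, 0.143]
wrist_force: [-0.2, -1.6, 0.7]
width: 0.0939
```

Call:
{"name": "step_arm", "arguments": {
  "increments": "-0.9 0.7 0 0 0 0.138; -0.8 0.8 0 0 0 0.138; -0.6 1 0.5 0 0 0.138; -0.5 1 0.5 0 0 0.138; -0.4 1.1 0.5 0 0 0.138"
}}

```text
time: 7.55
tool_pos: [0.5441, -0.2416, 0.2365]
ee_rot: [3.139, 0.007, -0.547]
wrist_force: [0.6, 0.1, -0.4]
width: 0.0939
```

Call:
{"name": "step_arm", "arguments": {
  "increments": "-0.2 1.1 0.5 0 0 0.138; 0 1.2 0.5 0 0 0.138; 0.1 1.1 0.5 0 0 0.138; 0.3 1.1 0.5 0 0 0.138; 0.4 1.1 0.5 0 0 0.138"
}}

```text
time: 8.05
tool_pos: [0.5065, -0.2849, 0.2117]
ee_rot: [3.136, 0.004, -1.237]
wrist_force: [0.1, 0.2, 0.3]
width: 0.0943
```

Call:
{"name": "step_arm", "arguments": {
  "increments": "0.6 1 1 0 0 0.138; 0.7 0.9 1 0 0 0.138; 0 0 0 0 0 0; 0 0 0 0 0 0"
}}

```text
time: 8.45
tool_pos: [0.492, -0.3026, 0.1931]
ee_rot: [3.136, 0.002, -1.506]
wrist_force: [-0.7, 0.3, -0.2]
width: 0.0939
```

```bash
python3 - <<'E'
from h import *
im,C,o=wrist("w6");print(o["tool_pos"],o["ee_rot"],o["joint_positions"].round(2),o["width"])
m=blue(im);c=max(cv2.findContours(m,0,2)[0],key=cv2.contourArea);r=cv2.minAreaRect(c);print(r)
b=ray(C,cv2.boxPoints(r),.005);print(b.round(4).tolist(),b.mean(0))
cv2.imwrite("pics/w6b.png",cv2.resize(im,(640,480),interpolation=cv2.INTER_CUBIC))
E
```

```text
[ 0.49198048 -0.30259674  0.19310018] [ 3.13580171e+00  1.97228258e-03 -1.50570165e+00] [-0.65  0.16  1.32 -0.    1.67  2.43] 0.0939215029395798
((256.7655944824219, 165.26663208007812), (71.1242904663086, 111.39366912841797), 1.8476102352142334)
[[0.5417, -0.2299, 0.005], [0.5411, -0.3796, 0.005], [0.4523, -0.3827, 0.005], [0.4422, -0.2328, 0.005]] [ 0.49431601 -0.30626279  0.005     ]
```

View pics/w6b.png

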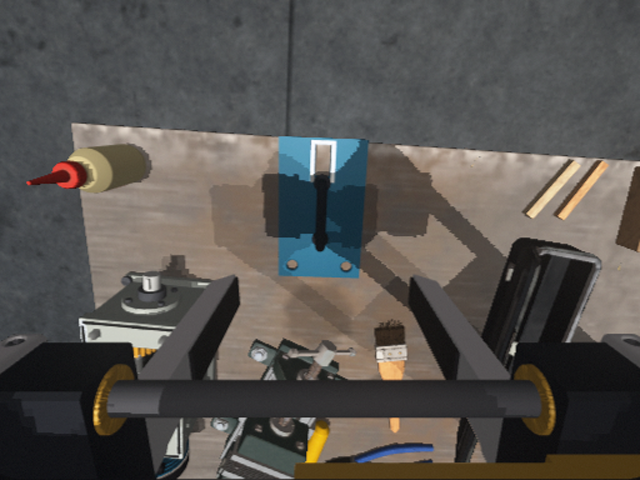

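The view shows the cover square under the tool: slot at (323,158), handle bar from (321,180) to (320,245), holes at (292,265) and (346,266). I'll go down and refine.

Call:
{"name": "step_arm", "arguments": {
  "increments": "0.2 0 3 0 0 0; 0.1 0.2 3 0 0 0.01; 0 0 2 0 0 0.01; 0 0 0 0 0 0; 0 0 0 0 0 0"
}}

```text
time: 9.0
tool_pos: [0.4907, -0.3066, 0.1154]
ee_rot: [3.138, -0.001, -1.527]
wrist_force: [0.1, 0.3, 0.4]
width: 0.0944
```

```bash
python3 - <<'E'
from h import *
im=cv2.imread("pics/w6.png")
im,C,o=wrist("w7");print(o["tool_pos"],o["ee_rot"],o["joint_positions"].round(2),o["width"])
def rep(n,uv,z):
    p=ray(C,uv,z);t=R.from_euler("xyz",o["ee_rot"]).inv().apply(p-o["tool_pos"])*100;print(n,p[:,:2].round(4).tolist(),"tool",t.round(2).tolist())
hsv=cv2.cvtColor(im,cv2.COLOR_BGR2HSV)
b=blue(im,(95,90,25));b=cv2.drawContours(b*0,[cv2.convexHull(max(cv2.findContours(b,0,2)[0],key=cv2.contourArea))],0,255,-1)
cs=cv2.findContours(b,0,2)[0][0]
k=cv2.approxPolyDP(cs,4,True).reshape(-1,2);print(k.tolist());rep("poly",k,.005)
n=cv2.bitwise_and(b,cv2.bitwise_not(cv2.inRange(hsv,(95,90,25),(112,255,255))))
for c in cv2.findContours(cv2.morphologyEx(n,cv2.MORPH_OPEN,np.ones((3,3))),0,2)[0]:
    if cv2.contourArea(c)>20:
        r=cv2.minAreaRect(c);print(np.round(r[0],1),np.round(r[1],1),round(r[2],1),hsv[int(r[0][1]),int(r[0][0])]);rep(" at.005",r[0],.005);rep(" at.037",r[0],.037)
cv2.imwrite("pics/w7b.png",im)
E
```

```text
[ 0.49070419 -0.30660572  0.11544239] [ 3.13814906e+00 -9.83165778e-04 -1.52715242e+00] [-0.65  0.19  1.44 -0.    1.52  2.44] 0.09437013583602495
[[211, 115], [215, 249], [293, 251], [301, 116]]
poly [[0.5412, -0.3791], [0.5372, -0.2319], [0.4484, -0.2332], [0.4521, -0.3821]] tool [[7.45, -4.76, 11.04], [-7.27, -5.01, 11.02], [-7.53, 3.87, 11.05], [7.36, 4.15, 11.07]]
[280.8 240.2] [8.5 9.2] 45.0 [ 14  75 146]
 at.005 [[0.4632, -0.2461]] tool [[-6.18, 2.45, 11.05]]
 at.037 [[0.4667, -0.2618]] tool [[-4.59, 2.18, 7.85]]
[228.  239.5] [ 7. 10.] 90.0 [ 14  60 140]
 at.005 [[0.5226, -0.2444]] tool [[-6.08, -3.49, 11.03]]
 at.037 [[0.5195, -0.2603]] tool [[-4.51, -3.11, 7.83]]
[256. 173.] [110.  26.] 90.0 [100 100  23]
 at.005 [[0.4942, -0.3223]] tool [[1.57, -0.32, 11.04]]
 at.037 [[0.4943, -0.3296]] tool [[2.31, -0.29, 7.85]]
```

View pics/w7b.png

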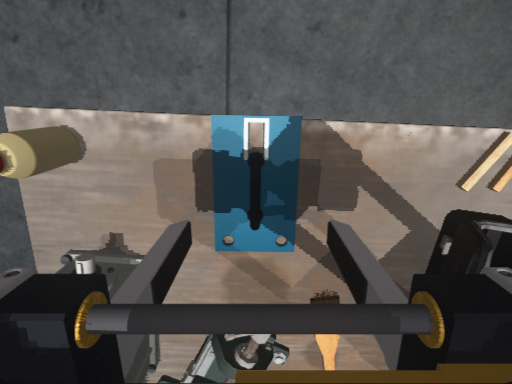

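The view confirms it: cover corners at (211,115), (301,116), (293,251) and (215,249), holes at (228,240) and (281,240). The tool needs 4 mm along -y and +0.016 rad.

Call:
{"name": "step_arm", "arguments": {
  "increments": "0 -0.4 3 0 0 0.016; 0 0 3 0 0 0; 0 0 2.5 0 0 0; 0 0 1.3 0 0 0; 0 0 0 0 0 0",
  "claw": 0
}}

```text
time: 9.55
tool_pos: [0.4934, -0.3065, 0.0162]
ee_rot: [3.136, 0.0, -1.545]
wrist_force: [0.7, -0.8, -0.8]
width: 0.0574
```

Call:
{"name": "step_arm", "arguments": {
  "increments": "0 0 0 0 0 0; 0 0 0 0 0 0; 0 0 0 0 0 0"
}}

```text
time: 9.85
tool_pos: [0.4948, -0.3078, 0.0188]
ee_rot: [3.14, -0.003, -1.545]
wrist_force: [0.2, 0.1, 0.2]
width: 0.047
```

Call:
{"name": "step_arm", "arguments": {
  "increments": "0 0 0.2 0 0 0; 0 0 0 0 0 0; 0 0 0 0 0 0; 0 0 0 0 0 0; 0 0 0 0 0 0",
  "claw": 1
}}

```text
time: 10.35
tool_pos: [0.4937, -0.3069, 0.0148]
ee_rot: [3.138, -0.001, -1.545]
wrist_force: [0.7, 0.5, -0.1]
width: 0.0104
```

Call:
{"name": "step_arm", "arguments": {
  "increments": "0 0 0 0 0 0; 0 0 0 0 0 0; 0 0 0 0 0 0; 0 0 0 0 0 0"
}}

```text
time: 10.75
tool_pos: [0.4937, -0.307, 0.0149]
ee_rot: [3.138, -0.001, -1.545]
wrist_force: [-0.7, -0.5, -1.1]
width: 0.0094
```

Call:
{"name": "step_arm", "arguments": {
  "increments": "0 0 -1 0 0 0; 0 0 -2 0 0 0; 0 0 -3 0 0 0; 0 0 -3 0 0 0; 0 0 -3 0 0 0"
}}

```text
time: 11.25
tool_pos: [0.4938, -0.3066, 0.1362]
ee_rot: [3.137, -0.001, -1.545]
wrist_force: [0.5, -0.1, -2.2]
width: 0.0092
```

Call:
{"name": "step_arm", "arguments": {
  "increments": "0 0 -3 0 0 0; 0 0 -3 0 0 0; 0 0 -2 0 0 0; 0 0 0 0 0 0; 0 0 0 0 0 0"
}}

```text
time: 11.75
tool_pos: [0.4943, -0.3066, 0.2146]
ee_rot: [3.137, -0.001, -1.545]
wrist_force: [-0.3, -0.0, -2.4]
width: 0.009
```

```bash
python3 - <<'E'
from h import *
im,C,o=wrist("w8");print(o["tool_pos"],o["ee_rot"],o["joint_positions"].round(2),o["width"],o["wrist_force"],o["wrist_torque"])
T=R.from_euler("xyz",o["ee_rot"])
b=blue(im,(95,90,25));h=cv2.convexHull(max(cv2.findContours(b,0,2)[0],key=cv2.contourArea))
k=cv2.approxPolyDP(h,4,True).reshape(-1,2);print(k.tolist())
# cover underside expected 34-18.8 mm below TCP -> upper face 10.2 mm beyond TCP
p=ray(C,k,o["tool_pos"][2]-.0102);print((T.inv().apply(p-o["tool_pos"])*100).round(2).tolist())
cv2.imwrite("pics/w8b.png",im)
plan([.6594,-.1403,.22],0,22,turn=1.527-o["ee_rot"][2])
E
```

```text
[ 0.49428374 -0.30658391  0.2146412 ] [ 3.13749638e+00 -9.23556860e-04 -1.54521982e+00] [-0.65  0.16  1.27 -0.    1.71  2.46] 0.0090255304115799 [-0.31257281 -0.02597744 -2.41737768] [ 0.12436997 -0.02908179 -0.00262271]
[[327, 121], [317, 273], [201, 274], [190, 121]]
[[7.33, 4.43, 1.04], [-3.96, 4.44, 1.03], [-4.03, -4.43, 1.0], [7.33, -4.49, 1.01]]
-0.73 -0.77 -0.03 0.006 0.001 -0.140; -0.62 -0.87 -0.03 -0.000 0.000 -0.140; -0.49 -0.94 -0.03 0.000 0.000 -0.140; -0.36 -1.00 -0.03 0.000 0.000 -0.140; -0.21 -1.04 -0.03 -0.000 0.000 -0.140;
-0.07 -1.06 -0.03 -0.000 0.000 -0.140; 0.08 -1.06 -0.03 0.000 0.000 -0.140; 0.23 -1.04 -0.03 0.000 0.000 -0.140; 0.37 -1.00 -0.03 0.000 0.000 -0.140; 0.51 -0.94 -0.03 -0.000 0.000 -0.140;
0.63 -0.86 -0.03 -0.000 0.000 -0.140; 0.75 -0.76 -0.03 -0.000 0.000 -0.140; 0.84 -0.65 -0.03 0.000 0.000 -0.140; 0.93 -0.53 -0.03 0.000 0.000 -0.140; 0.99 -0.39 -0.03 -0.000 0.000 -0.140;
1.04 -0.25 -0.03 -0.000 0.000 -0.140; 1.06 -0.10 -0.03 0.000 0.000 -0.140; 1.06 0.04 -0.03 0.000 0.000 -0.140; 1.05 0.19 -0.03 -0.000 0.000 -0.140; 1.01 0.34 -0.03 0.000 0.000 -0.140;
0.95 0.47 -0.03 0.000 0.000 -0.140; 0.88 0.60 -0.03 0.000 0.000 -0.140;
```

View pics/w8b.png

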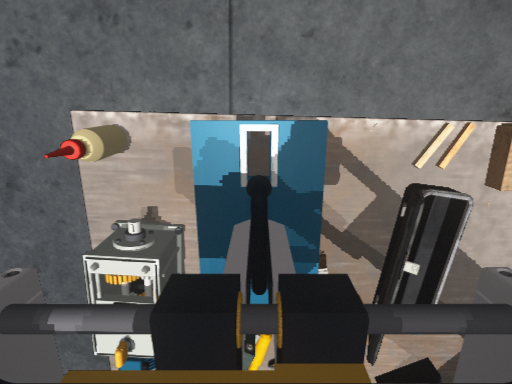

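The cover is held square, its slot end at tool x 73 mm and its sides at ±44.5 mm. Now I'll carry it to the case with a half turn.

Call:
{"name": "step_arm", "arguments": {
  "increments": "-0.7 -0.8 0 0.004 0 -0.14; -0.6 -0.9 0 0 0 -0.14; -0.5 -0.9 0 0 0 -0.14; -0.4 -1 0 0 0 -0.14; -0.2 -1 0 0 0 -0.14"
}}

```text
time: 12.3
tool_pos: [0.5311, -0.2686, 0.212]
ee_rot: [3.14, 0.004, -0.839]
wrist_force: [-0.9, 0.7, -2.8]
width: 0.0091
```

Call:
{"name": "step_arm", "arguments": {
  "increments": "-0.1 -1.1 0 0 0 -0.14; 0.1 -1.1 0 0 0 -0.14; 0.2 -1 0 0 0 -0.14; 0.4 -1 0 0 0 -0.14; 0.5 -0.9 0 0 0 -0.14"
}}

```text
time: 12.8
tool_pos: [0.5687, -0.2309, 0.2119]
ee_rot: [-3.141, 0.005, -0.139]
wrist_force: [-0.4, 0.8, -2.0]
width: 0.0092
```

Call:
{"name": "step_arm", "arguments": {
  "increments": "0.6 -0.9 0 0 0 -0.14; 0.7 -0.8 0 0 0 -0.14; 0.8 -0.7 0 0 0 -0.14; 0.9 -0.5 0 0 0 -0.14; 1 -0.4 0 0 0 -0.14"
}}

```text
time: 13.3
tool_pos: [0.6047, -0.192, 0.2118]
ee_rot: [-3.138, 0.003, 0.561]
wrist_force: [0.7, -0.8, -1.1]
width: 0.0094
```

Call:
{"name": "step_arm", "arguments": {
  "increments": "1 -0.2 0 0 0 -0.14; 1.1 -0.1 0 0 0 -0.14; 1.1 0 0 0 0 -0.14; 1 0.2 0 0 0 -0.14; 1 0.3 0 0 0 -0.14"
}}

```text
time: 13.8
tool_pos: [0.6418, -0.1544, 0.2116]
ee_rot: [-3.137, 0.001, 1.261]
wrist_force: [-0.1, 0.7, -1.3]
width: 0.0093
```

Call:
{"name": "step_arm", "arguments": {
  "increments": "1 0.5 0 0 0 -0.14; 0.9 0.6 0 0 0 -0.13; 0 0 0 0 0 0; 0 0 0 0 0 0; 0 0 0 0 0 0"
}}

```text
time: 14.3
tool_pos: [0.6572, -0.1396, 0.2137]
ee_rot: [-3.14, 0.001, 1.522]
wrist_force: [-0.6, -0.0, -2.4]
width: 0.009
```

```bash
python3 - <<'E'
from h import *
o=get_obs();print(o["tool_pos"],o["ee_rot"],o["joint_positions"].round(2),o["width"],o["wrist_force"])
plan([.6596,-.139,.165],1.527,3)
E
```

```text
[ 0.6571599  -0.13962598  0.21365231] [-3.13968100e+00  5.90610694e-04  1.52245423e+00] [-0.29  0.37  1.02 -0.    1.76 -0.25] 0.009011991517490962 [-0.58296665 -0.03423969 -2.41246128]
0.03 0.08 1.62 -0.002 0.001 -0.002; 0.02 0.08 1.62 0.000 0.000 -0.002; 0.02 0.08 1.62 0.000 0.000 -0.002;
```

Call:
{"name": "step_arm", "arguments": {
  "increments": "0 0.1 1.8 0 0 -0.002; 0 0.1 1.8 0 0 -0.002; 0 0 1.8 0 0 0; 0 0 0 0 0 0; 0 0 0 0 0 0"
}}

```text
time: 14.8
tool_pos: [0.6594, -0.1397, 0.1606]
ee_rot: [-3.141, 0.001, 1.527]
wrist_force: [0.3, -0.1, -1.2]
width: 0.0089
```

```bash
cat > look.py <<'E'
from h import *
import sys
n=sys.argv[1]
im,C,o=wrist(n);print(o["tool_pos"],o["ee_rot"],o["width"],o["wrist_force"],o["wrist_torque"])
T=R.from_euler("xyz",o["ee_rot"]);tz=o["tool_pos"][2]
tool=lambda p:(T.inv().apply(p-o["tool_pos"])*100).round(2).tolist()
hsv=cv2.cvtColor(im,cv2.COLOR_BGR2HSV)
b=blue(im,(95,90,25));c=max(cv2.findContours(b[:],0,2)[0],key=cv2.contourArea)
k=cv2.approxPolyDP(cv2.convexHull(c),4,True).reshape(-1,2);print("cover",k.tolist(),tool(ray(C,k,tz-.0102)))
s=proj(C,o["tool_pos"]+T.apply([.052,0,.0102]))[0];print("slot guess",s)
m=cv2.inRange(hsv,(8,110,70),(28,255,255));x,y=s.astype(int);mm=m*0;mm[y-45:y+45,x-25:x+25]=m[y-45:y+45,x-25:x+25]
ys,xs=np.nonzero(mm)
if len(xs):
    print("wing px",xs.min(),xs.max(),ys.min(),ys.max(),"ctr tool at .119",tool(ray(C,[(xs.min()+xs.max())/2,(ys.min()+ys.max())/2],.119)))
cv2.imwrite(f"pics/{n}b.png",cv2.resize(im[60:260,150:370],(792,720),interpolation=cv2.INTER_CUBIC)[:600])
E
python3 look.py w9
```

```text
[ 0.65940559 -0.13972526  0.16058856] [-3.14079161e+00  5.63998229e-04  1.52746945e+00] 0.008886938632026296 [ 0.29796589 -0.05151892 -1.19608014] [-0.06884574 -0.09877811  0.00526175]
cover [[326, 120], [317, 273], [201, 273], [190, 121]] [[7.57, 4.37, 1.01], [-3.79, 4.45, 1.02], [-3.79, -4.42, 1.03], [7.5, -4.48, 1.02]]
slot guess [258.79964819 156.17823111]
wing px 248 265 132 175 ctr tool at .119 [[4.88, -0.18, 4.16]]
```

View pics/w9b.png

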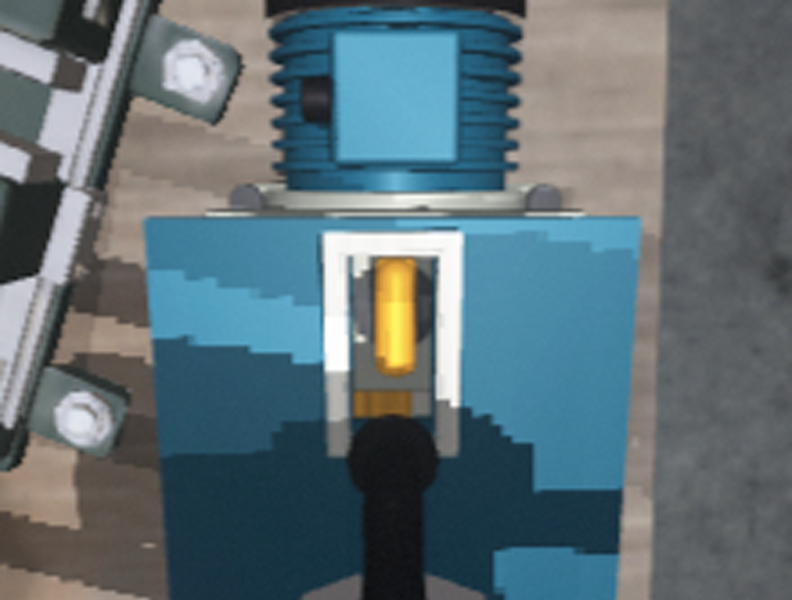

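The view shows the wing, columns 375 to 417, centred in the slot opening at 350 to 436. Along the slot the computed centres agree to within 1 mm, and the cover's end edge is parallel to the case. I'll lower it.

Call:
{"name": "step_arm", "arguments": {
  "increments": "0 0.05 1 0 0 0; 0 0 1 0 0 0; 0 0 0.8 0 0 0; 0 0 0 0 0 0; 0 0 0 0 0 0"
}}

```text
time: 15.35
tool_pos: [0.6601, -0.1392, 0.132]
ee_rot: [-3.141, 0.0, 1.529]
wrist_force: [0.4, 0.6, -1.0]
width: 0.009
```

```bash
python3 look.py w10; python3 -c "
from h import *
print(get_obs()['tool_pos'],get_obs()['wrist_force'])
im=cv2.imread('pics/w10.png')[60:260,150:370];cv2.imwrite('pics/w10b.png',cv2.resize(im,(792,720),interpolation=cv2.INTER_CUBIC)[:600])"
```

```text
[ 0.66008619 -0.13924768  0.1320353 ] [-3.14052444e+00  4.08248794e-04  1.52884766e+00] 0.00900883824930123 [ 0.41700684  0.64145133 -1.04398293] [-0.06306381 -0.11000981  0.04315897]
cover [[326, 120], [317, 273], [201, 273], [190, 121]] [[7.57, 4.37, 1.01], [-3.79, 4.45, 1.02], [-3.79, -4.42, 1.03], [7.5, -4.48, 1.02]]
slot guess [258.798125   156.17810877]
wing px 252 264 134 172 ctr tool at .119 [[5.37, -0.05, 1.3]]
[ 0.66041242 -0.13937739  0.13271761] [ 0.18486738 -0.18124794 -1.65609238]
```

View pics/w10b.png

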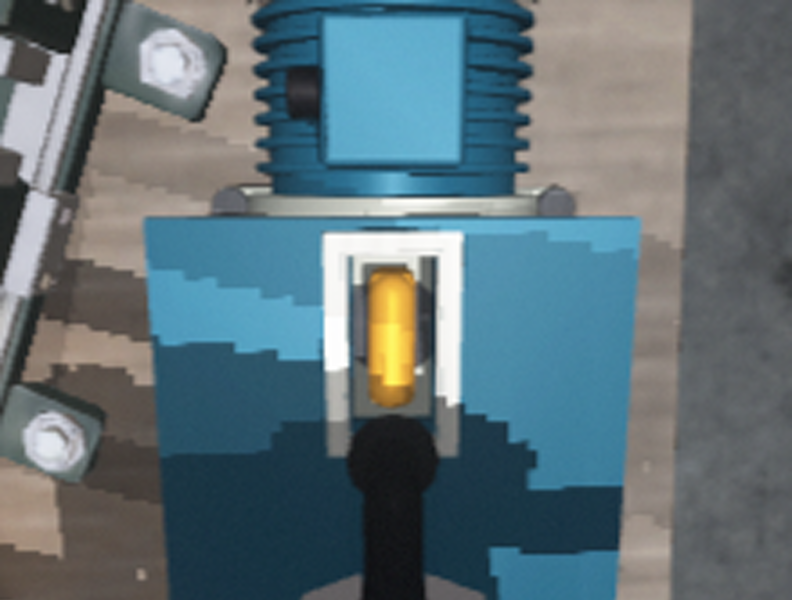

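The view shows the wing, columns 369 to 415, centred between the slot's sides at 350 and 436. Its centre is at tool x 5.37 against the slot's 5.33. I'll press on down in stages.

Call:
{"name": "step_arm", "arguments": {
  "increments": "0 0 0.5 0 0 0; 0 0 0.5 0 0 0; 0 0 0 0 0 0; 0 0 0 0 0 0"
}}

```text
time: 15.8
tool_pos: [0.6602, -0.1393, 0.1223]
ee_rot: [-3.141, 0.001, 1.529]
wrist_force: [0.6, -0.0, -1.5]
width: 0.0091
```

Call:
{"name": "step_arm", "arguments": {
  "increments": "0 0 0.3 0 0 0; 0 0 0.2 0 0 0; 0 0 0 0 0 0; 0 0 0 0 0 0"
}}

```text
time: 16.2
tool_pos: [0.6603, -0.1394, 0.1176]
ee_rot: [-3.142, 0.001, 1.529]
wrist_force: [0.4, 0.3, -1.8]
width: 0.0088
```

Call:
{"name": "step_arm", "arguments": {
  "increments": "0 0 0.3 0 0 0; 0 0 0 0 0 0; 0 0 0 0 0 0"
}}

```text
time: 16.5
tool_pos: [0.6607, -0.1395, 0.1155]
ee_rot: [3.14, 0.001, 1.529]
wrist_force: [-0.1, -0.3, -0.3]
width: 0.0093
```

Call:
{"name": "step_arm", "arguments": {
  "increments": "0 0 0.2 0 0 0; 0 0 0 0 0 0; 0 0 0 0 0 0"
}}

```text
time: 16.8
tool_pos: [0.6608, -0.1395, 0.1136]
ee_rot: [3.14, 0.001, 1.529]
wrist_force: [0.1, -0.6, 4.2]
width: 0.0089
```

Call:
{"name": "step_arm", "arguments": {
  "increments": "0 0 0.2 0 0 0; 0 0 0 0 0 0; 0 0 0 0 0 0"
}}

```text
time: 17.1
tool_pos: [0.6608, -0.1395, 0.1114]
ee_rot: [3.14, 0.001, 1.529]
wrist_force: [-0.4, 0.5, 5.4]
width: 0.0088
```

Call:
{"name": "step_arm", "arguments": {
  "increments": "0 0 0.15 0 0 0; 0 0 0 0 0 0; 0 0 0 0 0 0"
}}

```text
time: 17.4
tool_pos: [0.6608, -0.1396, 0.1103]
ee_rot: [3.14, 0.001, 1.529]
wrist_force: [0.2, -0.2, 6.0]
width: 0.0091
```

Call:
{"name": "step_arm", "arguments": {
  "increments": "0 0 0.1 0 0 0; 0 0 0 0 0 0; 0 0 0 0 0 0"
}}

```text
time: 17.7
tool_pos: [0.6607, -0.1396, 0.1098]
ee_rot: [3.14, 0.001, 1.529]
wrist_force: [-0.2, 1.2, 7.9]
width: 0.0091
```

Call:
{"name": "step_arm", "arguments": {
  "increments": "0 0 0.1 0 0 0; 0 0 0 0 0 0; 0 0 0 0 0 0"
}}

```text
time: 18.0
tool_pos: [0.6607, -0.1396, 0.1098]
ee_rot: [3.139, 0.001, 1.529]
wrist_force: [-2.3, 0.3, 9.5]
width: 0.0087
```

Call:
{"name": "step_arm", "arguments": {
  "increments": "0 0 0.15 0 0 0; 0 0 0.15 0 0 0; 0 0 0 0 0 0; 0 0 0 0 0 0"
}}

```text
time: 18.4
tool_pos: [0.6608, -0.1397, 0.1097]
ee_rot: [3.138, 0.002, 1.529]
wrist_force: [-5.8, 1.5, 18.4]
width: 0.0092
```

```bash
python3 look.py w11; python3 -c "
from h import *
o=get_obs();print(o['tool_pos'],o['wrist_force'])"
```

```text
[ 0.66078942 -0.13965502  0.10971683] [3.13758038e+00 2.06443248e-03 1.52880064e+00] 0.00924443632490859 [-5.80424196  1.51748694 18.4297103 ] [0.18005029 0.98665986 0.00404505]
cover [[327, 120], [317, 274], [201, 273], [190, 121]] [[7.57, 4.44, 1.02], [-3.9, 4.46, 1.05], [-3.78, -4.41, 1.01], [7.51, -4.47, 0.99]]
slot guess [258.79875046 156.17827358]
wing px 250 264 137 180 ctr tool at .119 [[5.39, -0.11, -0.94]]
[ 0.66080406 -0.1396562   0.10972104] [-5.33057765  1.47975678 17.56037302]
```

Call:
{"name": "step_arm", "arguments": {
  "increments": "0 -0.1 0 0 0 0; 0 0 0 0 0 0; 0 0 0 0 0 0; 0 0 0 0 0 0"
}}

```text
time: 18.85
tool_pos: [0.6608, -0.1396, 0.1097]
ee_rot: [3.135, 0.002, 1.529]
wrist_force: [-2.4, 1.0, 16.4]
width: 0.0093
```

Call:
{"name": "step_arm", "arguments": {
  "increments": "0 0 0.05 0.005 0 0; 0 0 0 0 0 0; 0 0 0 0 0 0; 0 0 0 0 0 0; 0 0 0 0 0 0"
}}

```text
time: 19.35
tool_pos: [0.6607, -0.1397, 0.1098]
ee_rot: [3.14, 0.002, 1.529]
wrist_force: [-4.3, 0.9, 17.5]
width: 0.0092
```

```bash
python3 look.py w12; python3 -c "
from h import *
o=get_obs();print(o['tool_pos'],o['wrist_force'],o['time'])"
```

```text
[ 0.66072663 -0.13967255  0.10975854] [3.14005170e+00 2.28876194e-03 1.52887994e+00] 0.009158719912481786 [-4.26300912  0.89368458 17.45022023] [0.25595678 0.6175292  0.06017402]
cover [[327, 120], [317, 273], [201, 273], [190, 121]] [[7.57, 4.43, 1.01], [-3.8, 4.46, 1.04], [-3.79, -4.41, 1.02], [7.51, -4.47, 1.0]]
slot guess [258.79814716 156.17812782]
wing px 250 264 137 180 ctr tool at .119 [[5.39, -0.11, -0.94]]
[ 0.66072961 -0.13959524  0.10969552] [-4.43253006  1.38433617 18.26163234] 19.4
```

```bash
python3 -c "
from bench import *
print(close_job())"
```

```text
the job is handed in; nothing more can be done
None
```

The wing is turned along the case, the cover is fitted over it and the dowels, and I handed in with the arm still pressing the cover down at about 18 N. The run took about 19 s of the 61 s allowed.

- **Wing:** I gripped it and turned it clockwise by about 1.12 rad. A wrist picture afterwards showed it parallel to the case sides.
- **Carrying and alignment:** I picked the cover up by its bow handle, gave it a half turn and lowered it over the wing. Two wrist pictures on the way down showed the wing centred in the slot to within about 1 mm.
- **Pressing home:** The force on the tool rose to about 6 N as the switch pin was pushed in. Height then stopped changing at 109.7 mm, against about 110.2 mm expected at full seat, while the force kept rising, so the cover is against its seat.
- **Final state:** The tool stood within 0.003 rad of vertical, the grip opening was steady at 9.2 mm and the tool height was steady.

**Less certain points:**
- A sideways force of about 4 N remains on the tool from the press.
- The top and wrist cameras disagreed by about 3 mm on the case position. I used the wrist camera and the touch of the wing.
- I inferred that the dowels are through and the cover is flat from height, force and the cover's outline. I did not see them directly, because the cover hid the dowels.
- I did not take a final picture to check the other things on the bench. No unexpected forces showed while the arm was moving.

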